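Light the strain viewer and bring its analyser lever to zero

TASK

Get the strain viewer ready for the vial on its plate: press the lamp button on its front deck fully down and let it come up, then push the analyser lever round by its upright pin until the lever stands at the zero mark, the longest and thickest mark on the black scale, and take the hand away. Push gently with the fingertips and do not grip anything: the analyser ring just rests in its seat, so do not lift it, and leave the vials and everything else on the bench as they are.

Things in the scene. Friction and masses are not known exactly. Their poses are not given: they have to be found in the camera images.
- viewer: strain viewer (polariscope), fixed: cream base 315 mm deep, 210 wide, with a round lit plate, and a column at the back carrying a black ring-shaped scale head over the plate. Origin on the bench under the dial's axis; +x to the column (back), +y to its left as the robot sees it. Front deck: x -0.175 to -0.080, 45 mm high, with the lamp button left and a fixed black knob (26 mm, 14 high) right.
- lamp_button (a joint): travel of the round grey lamp button, 22 mm diameter, at x -0.135, y +0.06 of the viewer on its front deck (the black knob at the right is the dimmer: not it). 0 = up, 0.006 m = fully down. It is pressed straight down against a spring, about 4.5 N at the bottom, and springs back. It counts as pressed beyond 0.004 m for 0.1 s.
- lamp_button_top (a point): centre of the top face of the lamp button; moves down with it.
- analyser (a joint): angle of analyser ring and lever, rad: 0 = lever at the zero mark, straight to the viewer's front (-x). Positive = counter-clockwise from above, lever towards viewer -y (robot's right). Starts between 0.5 and 1.25, so push it clockwise from above. Stiff (0.11 N m, 1 to 1.5 N at the pin), stays where left, can run past zero; stops at -0.35 and 1.57.
- lever_pin (a point): centre of the top of the lever's upright steel pin: 11 mm diameter, top 222 mm above the bench, 105 mm from the dial's axis. It rises 35 mm from a flat steel stem (9 mm wide) that comes out of the side of the black head and ends 111 mm from the axis. Above 198 mm the pin stands free all round: a fingertip at about 203 mm reaches its upper 19 mm and clears head and ring.
- dial_center (a point): vertical turning axis of the analyser, at the top face of the black scale head (195 mm above the bench; the head is 152 mm in diameter and 24 mm thick). The aluminium ring turning inside it (116 mm diameter) tops out at 198 mm; only the lever's pin stands higher.
- zero_mark (a point): outer end of the zero mark, on the top of the black head at its rim, 76 mm from the axis towards the viewer's front. White marks every 5 degrees (10s and 30s longer) from -20 to 90; the zero mark, 15.5 x 3.4 mm, is by far the longest and thickest. The lever's stem comes out beneath the mark it reads; a black line on the ring points to it too.
- ring_lift (a joint): how far the analyser ring (with lever, 0.3 kg together) has been lifted out of its seat, m; 0 = seated. It is held down by its weight alone and has to stay seated.
- vial: a crimp-capped glass headspace vial, 23 mm diameter, 75 mm tall, standing on the viewer's lit plate beneath the analyser, its foot 63 mm above the bench, ready to be inspected; origin at the centre of its underside. To be left standing where it is.
- next_vial: an identical vial (23 x 75 mm) standing on the bench to the right of the viewer's front deck; origin at the centre of its underside. Bystander.
- vial_rack: grey vial rack, 124 x 84 mm, 37 mm high, five vials in it reaching 81 mm, on the bench to the left of the viewer; origin at the centre of its underside. Bystander.
- amber_bottle: amber glass reagent bottle, 66 mm diameter, 135 mm tall, on the bench close to the right of the viewer; origin at the centre of its underside. Bystander.
- septa_jar: clear jar, 52 mm diameter, 50 mm tall, on the bench to the left of the viewer's front deck; origin at the centre of its underside. Bystander.
- crimper: hand crimping tool lying on the bench to the right of the robot, about 190 mm long, 33 mm high; origin under its middle. Bystander.
- beaker: glass beaker, 52 mm diameter, 70 mm tall, close to the right of the viewer, behind the amber bottle; origin at the centre of its underside. Bystander.
- liner_tray: low white tray of glass inlet liners, 110 x 75 x 20 mm, to the left of the robot; origin at the centre of its underside. Bystander.

How it is judged (in metres and radians):
On the way, in this order (a step that is already met when the one before it is completed fails the run):
1. the lamp button is pressed (value of joint lamp_button above 0.004 m), for 0.1 s.
2. the lamp button has come up again and the lever stands at the zero mark (value of joint lamp_button below 0.002 m and value of joint analyser between -0.045 and 0.045 rad), for 0.3 s.
At the end, for the whole second after the job is handed in: The lever rests within 0.045 rad (2.6 degrees, half a scale division) of the zero mark, the ring is seated in its head (lifted less than 3 mm), the lamp button is up again, and the vial on the plate (within 15 mm) and the other bystanders (within 20 mm) stand upright where they were (all of step 2 and velocity of joint analyser between -0.05 and 0.05 rad/s and value of joint ring_lift below 0.003 m and distance of vial from where it was at the start of the episode below 0.015 m and angle between each of vial, next_vial, vial_rack, amber_bottle, septa_jar, crimper, beaker, liner_tray's own z axis and vertical below 0.2 rad and distance of each of next_vial, vial_rack, amber_bottle, septa_jar, crimper, beaker, liner_tray from where it was at the start of the episode below 0.02 m); the robot touches nothing.
It fails at once if the analyser ring is lifted out of its seat (more than 5 mm) (value of joint ring_lift above 0.005 m).
It fails at once if the viewer or its lever is squeezed or pushed harder than 30 N with the fingers (contact force between the fingers and viewer above 30 N).
It fails at once if a vial or another bystander is lifted, tipped or shoved more than 20 mm (the vial on the plate 15 mm) (not (distance of vial from where it was at the start of the episode below 0.015 m and angle between each of vial, next_vial, vial_rack, amber_bottle, septa_jar, crimper, beaker, liner_tray's own z axis and vertical below 0.2 rad and distance of each of next_vial, vial_rack, amber_bottle, septa_jar, crimper, beaker, liner_tray from where it was at the start of the episode below 0.02 m)).
It also fails if it takes over 64 s, if anything falls off the work surface, if the arm or the gripper's body presses on something with over 40 N, if the wrist force passes 120 N, or if a joint passes its speed limit or range.

ROBOT

A 6-joint arm with a two-finger parallel gripper is mounted at the origin on the work surface. World frame = base frame: x ahead of the robot, y to its left, z up, the work surface at z = 0. Lengths are in m, angles in degrees, forces in N, time in s.
With the tool pointing down it reaches from about 0.35 to 0.875 m from the base axis. Payload 4.2 kg.
Tool frame: the origin (TCP) lies on the centre line of the jaws, within the pads' length; the fingertips stand 17 mm ahead of it and the grasp point (between the pads) lies 2 mm behind it; z points along the fingers, y is the direction in which the jaws open and shut (so a half turn about z gives the same grasp; the last joint's range is limited). The gripper opens to 87 mm and grips with 3 to 60 N. Pads are 19 mm wide; open, the fingers measure 117 mm over their backs; the gripper's body (75 mm by 190 mm) begins 51 mm behind the grasp point.
Start: joints at [77.957, 22.042, 0.453, 0, -68.411, -14.817], TCP at [0.282, 0.558, 0.24] pointing down, gripper open.
Joint ranges: [-179.83, 179.83], [-69.29, 118.12], [-61.27, 80.66], [-181.25, 117.63], [-171.15, -9.14], [-177.46, 177.46]. Speed limits (degrees/s): [159.86, 159.86, 180, 180, 180, 180].

INTERFACE

Orientations are given as a 3x3 rotation matrix whose columns are the frame's x, y, z axes.
In Python, from station import * gives the robot as it stands.
- The arm moves only by the tool play_rows, never from a script. Its argument "targets" is a list that holds one entry, the list of rows, each a list of 5 numbers: the closure, from 0 (fully open) to 1 (shut), then the shift along the world's x, y, z in m, then the turn about the world's z in rad. In form: [[[gripper, x, y, z, twist], ...]]. A call has 1 to 5 rows; each row is the pose to reach, as a shift and turn from the pose commanded when the call began; what a row does not reach only later rows make up. A row lasts 1/12 s, in which the tool goes at most 41.7 mm and 7.16 degrees, less where a joint would pass 70% of its speed; a pose out of reach is approached as far as the arm can. A call with a gripper value outside its range is refused whole. The fingers move at their own pace and stop on an object; the grip force is fixed at half the most. Time passes only in rows, so rows that repeat a pose let the fingers close. It gives the time, the measured TCP pose, the force and the opening at its end, in the units of the state.
- sense(): the state, without advancing time (a new reading comes with each control period).
- capture(name): name is "scene" or "side" or "wrist"; returns the picture (480x640x3 uint8, blue, green, red); there is no depth.
- get_calibration(name): a dict with "camera_matrix" (3x3 intrinsics, pixels), "T" (4x4, takes a point from camera to world coordinates). Camera axes: x right, y up, looking along -z (the intrinsics and any distortion apply to the point x, -y, -z); pixel columns grow to the right and rows downward; lengths in m; the calibration is good to about 2 mm. A picture is of the moment at which its call begins: read the wrist's pose just before it. get_calibration takes no time and is no camera call; for the wrist camera it gives the pose at the moment of the call.
- finish_job(): hands the job in, once; it reports no verdict.
The state is a dict: "time_s": time; "joints": joint angles; "joint_velocities": joint speeds; "effort": joint torques, N m; "tcp_pos": TCP position; "ee_rot": TCP orientation; "wrist_force": force on the tool from outside, world axes, zero at the start; "moment": the same for the moment, N m; "gripper_width": opening from 0.0 (shut) to 1.0 (fully open).
Only numpy, scipy, OpenCV 4.12 (cv2) and the standard library are available. Lean on these libraries where they do the work, as an engineer would, in place of code of your own. Each camera call takes 0.05 s, during which the arm holds its last target. There are 200 camera calls.

## Working session

There is one attempt and no reset: what is moved stays moved. The work goes in short steps, Python scripts to look and compute and a tool call to move; the robot and the scene stay as the last step left them, time stands still between calls to the robot, and variables do not carry over. Pictures are saved under pics/ and viewed, on a budget of 10 in all, crops included, one or two more only if the job needs it, and the job is handed in when it is done.

Besides the shell and the picture viewer there is one more tool, called as name(argument=value, ...), one argument or row to a line, values as JSON. play_rows: Moves the arm, as the interface text tells. Its arguments: {"type":"object","properties":{"targets":{"type":"array","items":{"type":"array","items":{"type":"array","items":{"type":"number"}}}}},"required":["targets"]}

```bash
mkdir -p pics; ls; python3 - <<'E'
from station import *
import cv2,numpy as np
for n in("scene","side"):
    cv2.imwrite(f"pics/{n}0.png",capture(n)); c=get_calibration(n); print(n,np.round(c["camera_matrix"],1).tolist(),np.round(c["T"],3).tolist(),c.keys())
s=sense();print(s["tcp_pos"],s["ee_rot"],s["time_s"],s["gripper_width"])
E
```

```text
pics
scene [[450.1, 0.0, 326.3], [0.0, 450.1, 242.7], [0.0, 0.0, 1.0]] [[0.867, -0.355, 0.349, 0.96], [0.497, 0.636, -0.59, -0.673], [-0.012, 0.686, 0.728, 1.01], [0.0, 0.0, 0.0, 1.0]] dict_keys(['camera_matrix', 'T'])
side [[585.5, 0.0, 319.6], [0.0, 585.5, 233.7], [0.0, 0.0, 1.0]] [[-0.965, 0.178, -0.19, 0.238], [-0.261, -0.672, 0.693, 1.088], [-0.004, 0.719, 0.695, 1.256], [0.0, 0.0, 0.0, 1.0]] dict_keys(['camera_matrix', 'T'])
[0.28214759 0.55713255 0.23859515] [[ 8.92034320e-01 -4.51966969e-01 -7.93932129e-04]
 [-4.51967656e-01 -8.92032552e-01 -1.77884762e-03]
 [ 9.57670642e-05  1.94562477e-03 -9.99998103e-01]] 0.1 1.0008472154392183
```

View pics/scene0.png

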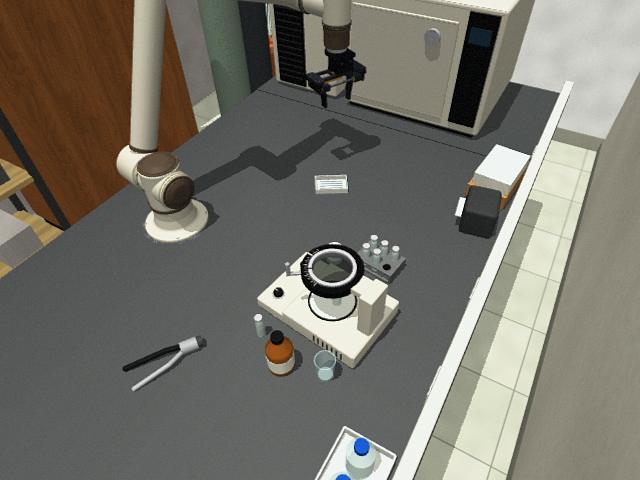

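View pics/side0.png

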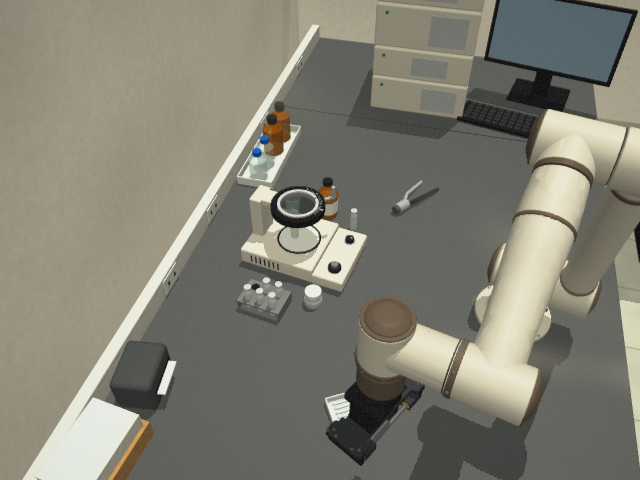

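The scene view shows the viewer, with the head at about (332,270) and the dark knob at (278,292). In the side view the head is at (298,207) and the deck at (340,250). I'll make enlarged crops of both.

```bash
cat > h.py <<'E'
from station import *
import cv2,numpy as np
def ray(c,u,v):
    K=c["camera_matrix"];T=np.array(c["T"]);d=np.array([(u-K[0][2])/K[0][0],-(v-K[1][2])/K[1][1],-1.])
    return T[:3,3],T[:3,:3]@d
def onz(c,u,v,z):
    o,d=ray(c,u,v);return o+d*(z-o[2])/d[2]
def proj(c,p):
    T=np.array(c["T"]);q=T[:3,:3].T@(np.array(p)-T[:3,3]);K=c["camera_matrix"]
    return np.array([K[0][2]-K[0][0]*q[0]/q[2],K[1][2]+K[1][1]*q[1]/q[2]])
E
python3 - <<'E'
from h import *
a=cv2.imread("pics/scene0.png")[225:365,250:410];b=cv2.imread("pics/side0.png")[175:295,235:375]
cv2.imwrite("pics/c0.png",np.vstack([cv2.resize(a,(400,300),interpolation=2) if 0 else cv2.resize(a,(400,350),interpolation=cv2.INTER_CUBIC)]) )
A=cv2.resize(a,None,fx=2.5,fy=2.5,interpolation=2);B=cv2.resize(b,None,fx=2.5,fy=2.5,interpolation=2)
B=cv2.copyMakeBorder(B,0,A.shape[0]-B.shape[0],0,0,cv2.BORDER_CONSTANT)
cv2.imwrite("pics/c0.png",np.hstack([A,B]))
c=get_calibration("scene");d=get_calibration("side")
print(onz(c,332,268,.195),onz(d,298,205,.195),onz(c,278,292,.059),onz(d,350,239,.059),onz(d,335,266,.05))
E
```

```text
[ 0.62233866 -0.07723955  0.195     ] [ 0.61571903 -0.06300687  0.195     ] [ 0.48222759 -0.11918947  0.059     ] [ 0.47478531 -0.10569086  0.059     ] [0.49292594 0.00115878 0.05      ]
```

View pics/c0.png

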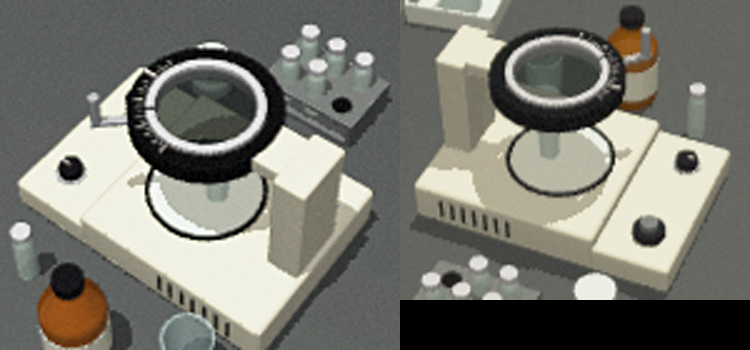

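The crops show, in full-frame pixels: pin top at about (287,263) in scene and (333.5,186.5) in side; button top at about (334.6,264) in side; knob at (278.4,290) in scene. Next I fit the ring and triangulate.

```bash
python3 - <<'E'
from h import *
from scipy.optimize import least_squares
c=get_calibration("scene");d=get_calibration("side")
def tri(u1,u2):
    r=least_squares(lambda p:np.r_[proj(c,p)-u1,proj(d,p)-u2],[.6,-.05,.2]);return r.x.round(4),r.fun.round(1)
for n,cal,(x0,y0,x1,y1) in(("scene",c,(298,235,368,302)),("side",d,(268,182,328,230))):
    g=cv2.imread(f"pics/{n}0.png")[y0:y1,x0:x1].max(axis=2)
    m=(g<45).astype(np.uint8);k,l,st,ce=cv2.connectedComponentsWithStats(m)
    i=1+np.argmax(st[1:,4]);ct,_=cv2.findContours((l==i).astype(np.uint8),0,1)
    ct=max(ct,key=len);h=cv2.convexHull(ct);e=cv2.fitEllipse(h);print(n,st[i],"dark hull",np.add(e[0],(x0,y0)),e[1])
    m=(g>150).astype(np.uint8);k,l,st,ce=cv2.connectedComponentsWithStats(m)
    for i in np.argsort(-st[1:,4])[:3]+1:
        P=np.argwhere(l==i)[:,::-1].astype(np.float32);e=cv2.fitEllipse(cv2.convexHull(P)) if len(P)>10 else None
        print(st[i],e and (np.add(e[0],(x0,y0)).round(1),np.round(e[1],1)), e and onz(cal,e[0][0]+x0,e[0][1]+y0,.198).round(4))
print("pin",tri([287,263],[333.5,186.5]),onz(c,287,263,.222),onz(d,333.5,186.5,.222))
print("button",onz(d,334.6,264,.053)); print("knob",tri([278.4,290],[349.5,238]),onz(d,349.5,238,.059),onz(c,278.4,290,.059))
E
```

```text
scene [   3    9   63   58 1007] dark hull [330.04690552 272.47480774] (56.140769958496094, 66.7276611328125)
[ 10  14  49  37 416] (array([331.9, 267. ]), array([37.4, 48.4])) [ 0.6218 -0.0768  0.198 ]
[ 53  40  17  27 277] (array([361.2, 288.4]), array([20.5, 28.3])) [ 0.7106 -0.0996  0.198 ]
[  0  40  12  27 210] (array([300.9, 289.2]), array([15.6, 29. ])) [ 0.593  -0.1683  0.198 ]
side [  3   5  54  41 654] dark hull [297.58435059 206.80305481] (41.34302520751953, 54.982269287109375)
[  9   7  42  28 274] (array([297.3, 202.9]), array([27.8, 41.3])) [ 0.6189 -0.0677  0.198 ]
[ 45  37  15  11 118] (array([321.6, 224.4]), array([10.9, 16.5])) [ 0.5322 -0.0012  0.198 ]
[ 0 37 16 11 95] (array([ 92.9, 173.9]), array([ 30.8, 395. ])) [ 1.2314 -0.0384  0.198 ]
pin (array([ 0.5343, -0.134 ,  0.2209]), array([-0.2, -0.1, -0.3,  0.1])) [ 0.53545448 -0.13464247  0.222     ] [ 0.53331014 -0.13327359  0.222     ]
button [ 0.4952273  -0.00324907  0.053     ]
knob (array([ 0.4779, -0.1117,  0.0564]), array([-0.1, -0. , -0.1,  0. ])) [ 0.47712827 -0.10936696  0.059     ] [ 0.4794513  -0.11319383  0.059     ]
```

play_rows(
  targets=[
    [[1, 0.01, -0.02, 0.035, 0.1], [1, 0.02, -0.04, 0.07, 0.2], [1, 0.03, -0.07, 0.1, 0.3], [1, 0.045, -0.105, 0.12, 0.3], [1, 0.058, -0.14, 0.13, 0.3]],
  ],
)

```text
time_s: 0.52
tcp_pos: [0.3409, 0.4174, 0.372]
ee_rot: [[0.986, -0.166, 0.002], [-0.166, -0.986, 0.003], [0.002, -0.004, -1.0]]
wrist_force: [0.7, -0.2, 0.1]
gripper_width: 0.709
```

play_rows(
  targets=[
    [[1, 0.012, -0.036, 0, 0], [1, 0.024, -0.072, 0.01, 0], [1, 0.036, -0.108, 0.01, 0], [1, 0.048, -0.144, 0.01, 0], [1, 0.06, -0.18, 0.01, 0]],
  ],
)

```text
time_s: 0.93
tcp_pos: [0.4002, 0.2357, 0.3794]
ee_rot: [[0.986, -0.168, -0.0], [-0.168, -0.986, 0.0], [-0.0, -0.0, -1.0]]
wrist_force: [1.0, 0.0, 0.2]
gripper_width: 0.326
```

play_rows(
  targets=[
    [[1, 0.012, -0.036, 0, 0], [1, 0.024, -0.072, 0.01, 0], [1, 0.036, -0.108, 0.01, 0], [1, 0.048, -0.144, 0.01, 0], [1, 0.06, -0.18, 0.01, 0]],
  ],
)

```text
time_s: 1.35
tcp_pos: [0.4602, 0.0558, 0.3895]
ee_rot: [[0.986, -0.168, 0.0], [-0.168, -0.986, 0.0], [-0.0, -0.0, -1.0]]
wrist_force: [1.3, 0.5, -0.5]
gripper_width: 0.021
```

play_rows(
  targets=[
    [[1, 0.01, -0.03, 0, 0], [1, 0.02, -0.06, 0, 0], [1, 0.03, -0.09, 0, 0], [1, 0.03, -0.09, 0, 0], [1, 0.03, -0.09, 0, 0]],
  ],
)

```text
time_s: 1.77
tcp_pos: [0.4903, -0.0337, 0.3887]
ee_rot: [[0.985, -0.171, -0.002], [-0.171, -0.985, -0.0], [-0.002, 0.0, -1.0]]
wrist_force: [0.6, 0.7, -1.5]
gripper_width: 0.004
```

```bash
python3 - <<'E'
from h import *
c=get_calibration("wrist");cv2.imwrite("pics/w1.png",capture("wrist"));import pickle;pickle.dump(c,open("w1.pkl","wb"))
print(np.round(c["T"],3),c["camera_matrix"],sense()["tcp_pos"],sense()["time_s"],sense()["gripper_width"])
E
```

```text
[[-0.173  0.95   0.261  0.561]
 [-0.985 -0.166 -0.046 -0.046]
 [ 0.    -0.265  0.964  0.535]
 [ 0.     0.     0.     1.   ]] [[337.70783784   0.         322.59917553]
 [  0.         337.70783784 241.68197308]
 [  0.           0.           1.        ]] [ 0.49011647 -0.03276632  0.38889043] 1.8167 0.003772045463383731
```

View pics/w1.png

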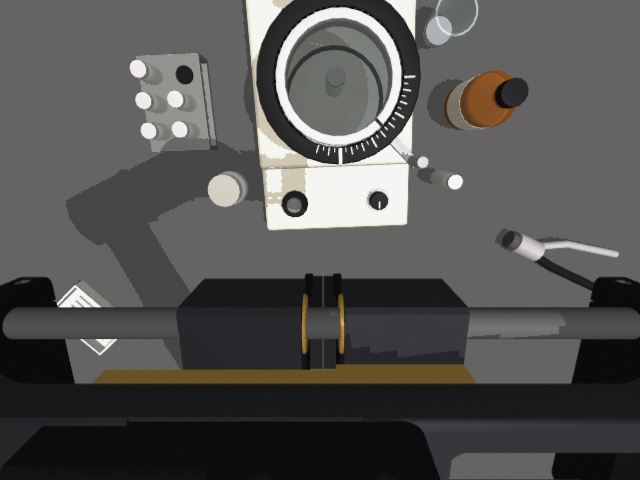

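The wrist view is clear: zero mark at about (340,150–163), button (294,204), knob (378,200), pin top (422,162), lever stem below the −40° side. Now I measure these more precisely.

```bash
python3 - <<'E'
from h import *
import pickle
c=pickle.load(open("w1.pkl","rb"));im=cv2.imread("pics/w1.png");g=im.max(axis=2)
def comps(m,box,mn=5):
    x0,y0,x1,y1=box;k,l,st,ce=cv2.connectedComponentsWithStats(m[y0:y1,x0:x1].astype(np.uint8))
    return [(st[i],ce[i]+(x0,y0),np.argwhere(l==i)[:,::-1]+(x0,y0)) for i in range(1,k) if st[i,4]>=mn]
W=onz
# ring: white annulus
r=max(comps(g>200,(255,0,420,170)),key=lambda t:t[0][4] if t[0][2]>90 and t[0][2]<150 else 0)
e=cv2.fitEllipse(cv2.convexHull(r[2].astype(np.float32)));C=W(c,*e[0],.198);print("ring",r[0],e,C)
z=max(comps(g>150,(330,142,350,170)),key=lambda t:t[0][4]);
for s,ce,P in comps(g>150,(325,135,356,170),3):print("mark",s,ce,W(c,*ce,.195).round(4))
for nm,box,zz,f in(("button",(275,185,315,222),.05,g<70),("knob",(360,185,398,215),.055,g<70)):
    for s,ce,P in comps(f,box,20):print(nm,s,ce,W(c,*ce,zz).round(4))
for s,ce,P in comps(g>170,(410,150,434,174)):print("pin",s,ce,W(c,*ce,.222).round(4))
a=np.hstack([cv2.resize(im[130:225,265:395],None,fx=4,fy=4,interpolation=2)]);cv2.imwrite("pics/c1.png",a)
p=W(c,340,155,.195);f=p-C;print(f,np.degrees(np.arctan2(f[1],f[0])),np.hypot(*f[:2]))
print(sense()["joints"])
E
```

```text
ring [  21    8  125  138 3425] ((337.9994812011719, 75.87490844726562), (125.07653045654297, 137.5484619140625), 3.8577330112457275) [ 0.62134774 -0.07105195  0.198     ]
mark [  0   0  31  12 304] [339.11842105 139.82236842] [ 0.5661 -0.0633  0.195 ]
mark [ 3 12  2  8 10] [328.4 150.3] [ 0.5583 -0.0515  0.195 ]
mark [ 9 13  1  4  4] [334.  149.5] [ 0.5581 -0.057   0.195 ]
mark [  0  13  31  22 254] [340.33464567 163.83464567] [ 0.5437 -0.0609  0.195 ]
mark [20 13  2  4  5] [345.2 149.6] [ 0.5562 -0.0676  0.195 ]
mark [26 12  2  7 10] [351.4 150.3] [ 0.5545 -0.0735  0.195 ]
button [  7   6  26  26 339] [294.80530973 202.73156342] [0.4937 0.0063 0.05  ]
knob [  9   7  19  18 225] [377.90222222 199.77333333] [ 0.4781 -0.1117  0.055 ]
pin [ 0  0  3  5 10] [410.6 152.2] [ 0.5442 -0.1232  0.222 ]
pin [ 7  7 11 11 98] [422.28571429 161.96938776] [ 0.5339 -0.1327  0.222 ]
[-0.06933046  0.00918213 -0.003     ] 172.45565318948863 0.0699358571915624
[ 1.51435923e+01  4.62513076e+00 -1.53117979e+00 -2.66673158e-02
 -8.39177077e+01  6.50983069e+01]
```

View pics/c1.png

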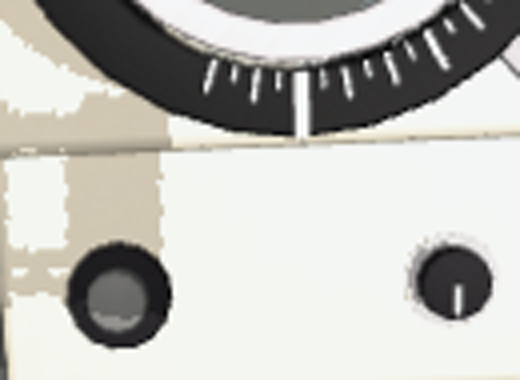

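Two checks agree: the zero mark direction and the button–knob line both give a viewer yaw of about −7.5°. The radii also fit (pin 107 mm, mark end 77 mm), which puts the lever near 0.75 rad. I'll turn the hand half round so the wrist camera faces the robot, away from the head, then go above the button.

play_rows(
  targets=[
    [[1, 0.005, 0.02, 0, -0.124], [1, 0.005, 0.039, 0, -0.248], [1, 0.005, 0.039, 0, -0.372], [1, 0.005, 0.039, 0, -0.496], [1, 0.005, 0.039, 0, -0.62]],
  ],
)

```text
time_s: 2.23
tcp_pos: [0.4949, 0.0084, 0.3895]
ee_rot: [[0.703, -0.712, -0.0], [-0.712, -0.703, 0.0], [-0.0, -0.0, -1.0]]
wrist_force: [0.3, -0.5, 0.5]
gripper_width: 0.002
```

play_rows(
  targets=[
    [[1, 0, 0, 0, -0.124], [1, 0, 0, 0, -0.248], [1, 0, 0, 0, -0.372], [1, 0, 0, 0, -0.496], [1, 0, 0, 0, -0.62]],
  ],
)

```text
time_s: 2.65
tcp_pos: [0.4948, 0.008, 0.3895]
ee_rot: [[0.158, -0.987, -0.0], [-0.987, -0.158, 0.0], [-0.0, 0.0, -1.0]]
wrist_force: [-0.4, 0.5, -1.0]
gripper_width: 0.002
```

play_rows(
  targets=[
    [[1, 0, 0, 0, -0.124], [1, 0, 0, 0, -0.248], [1, 0, 0, 0, -0.372], [1, 0, 0, 0, -0.496], [1, 0, 0, 0, -0.62]],
  ],
)

```text
time_s: 3.07
tcp_pos: [0.4948, 0.0081, 0.3895]
ee_rot: [[-0.445, -0.895, -0.0], [-0.895, 0.445, 0.0], [-0.0, 0.0, -1.0]]
wrist_force: [0.1, 0.0, 0.2]
gripper_width: 0.002
```

play_rows(
  targets=[
    [[1, 0, 0, 0, -0.124], [1, 0, 0, 0, -0.248], [1, 0, 0, 0, -0.372], [1, 0, 0, 0, -0.496], [1, 0, 0, 0, -0.62]],
  ],
)

```text
time_s: 3.48
tcp_pos: [0.4948, 0.008, 0.3895]
ee_rot: [[-0.883, -0.47, -0.0], [-0.47, 0.883, 0.0], [-0.0, 0.0, -1.0]]
wrist_force: [0.7, -0.6, -0.8]
gripper_width: 0.008
```

play_rows(
  targets=[
    [[1, 0, 0, 0, -0.124], [1, 0, 0, 0, -0.248], [1, 0, 0, 0, -0.372], [1, 0, 0, 0, -0.496], [1, 0, 0, 0, -0.62]],
  ],
)

```text
time_s: 3.9
tcp_pos: [0.4948, 0.008, 0.3896]
ee_rot: [[-0.991, 0.13, -0.0], [0.13, 0.991, 0.0], [0.0, 0.0, -1.0]]
wrist_force: [-0.5, 0.5, -0.3]
gripper_width: 0.007
```

play_rows(
  targets=[
    [[1, 0, 0, -0.03, 0], [1, 0, 0, -0.06, 0], [1, 0, 0, -0.09, 0], [1, 0, 0, -0.12, 0], [1, 0, 0, -0.15, 0]],
  ],
)

```text
time_s: 4.32
tcp_pos: [0.4947, 0.008, 0.2385]
ee_rot: [[-0.992, 0.125, 0.001], [0.125, 0.992, 0.001], [-0.001, 0.001, -1.0]]
wrist_force: [0.4, 0.4, -1.2]
gripper_width: 0.008
```

play_rows(
  targets=[
    [[1, 0, -0.002, -0.03, 0], [1, 0, -0.002, -0.06, 0], [1, 0, -0.002, -0.09, 0], [1, 0, -0.002, -0.12, 0], [1, 0, -0.002, -0.14, 0]],
  ],
)

```text
time_s: 4.73
tcp_pos: [0.4936, 0.0057, 0.0972]
ee_rot: [[-0.992, 0.125, -0.003], [0.125, 0.992, -0.0], [0.003, -0.001, -1.0]]
wrist_force: [-0.5, -0.3, 0.2]
gripper_width: 0.008
```

play_rows(
  targets=[
    [[1, 0, 0, -0.01, 0], [1, 0, 0, -0.018, 0], [1, 0, 0, -0.02, 0], [1, 0, 0, -0.02, 0]],
  ],
)

```text
time_s: 5.07
tcp_pos: [0.4949, 0.0053, 0.0797]
ee_rot: [[-0.992, 0.126, -0.001], [0.126, 0.992, -0.0], [0.001, -0.0, -1.0]]
wrist_force: [-1.2, 0.7, 3.0]
gripper_width: 0.006
```

play_rows(
  targets=[
    [[1, 0, 0, -0.001, 0], [1, 0, 0, -0.002, 0], [1, 0, 0, -0.002, 0]],
  ],
)

```text
time_s: 5.32
tcp_pos: [0.4958, 0.005, 0.0784]
ee_rot: [[-0.992, 0.127, 0.002], [0.127, 0.992, 0.001], [-0.002, 0.001, -1.0]]
wrist_force: [-2.4, 1.6, 4.8]
gripper_width: 0.007
```

play_rows(
  targets=[
    [[1, 0, 0, -0.001, 0], [1, 0, 0, -0.002, 0], [1, 0, 0, -0.002, 0]],
  ],
)

```text
time_s: 5.57
tcp_pos: [0.4959, 0.005, 0.0781]
ee_rot: [[-0.992, 0.126, 0.002], [0.126, 0.992, 0.0], [-0.002, 0.001, -1.0]]
wrist_force: [-6.6, 3.3, 17.7]
gripper_width: 0.003
```

Contact came about 8 mm higher than I expected. I'm looking before pushing on.

```bash
python3 - <<'E'
from h import *
import pickle
from scipy.optimize import least_squares
w=pickle.load(open("w1.pkl","rb"));d=get_calibration("side");sc=get_calibration("scene")
for a,b in(((294.5,205),(334.6,264)),((294.5,203),(334.6,264)),((377.9,199.8),(349.5,238))):
    r=least_squares(lambda p:np.r_[proj(w,p)-a,proj(d,p)-b],[.5,0,.05]);print(r.x.round(4),r.fun.round(1))
A=capture("side")[150:310,230:430];B=capture("scene")[200:360,230:430]
cv2.imwrite("pics/c2.png",np.hstack([cv2.resize(x,(400,320),interpolation=2) for x in(A,B)]))
s=sense();print(s["wrist_force"],s["moment"],s["tcp_pos"])
E
```

```text
[0.4926 0.0059 0.0633] [-0.  -0.1  0.2 -0. ]
[0.4947 0.0054 0.0618] [ 0.1  0.2 -0.5  0.1]
[ 0.4782 -0.1115  0.0565] [ 0.1  0.1 -0.2  0.1]
[-7.68788655  3.61434423 17.76685855] [1.07671803 1.98862903 0.02395679] [0.49594818 0.00501449 0.07815431]
```

View pics/c2.png

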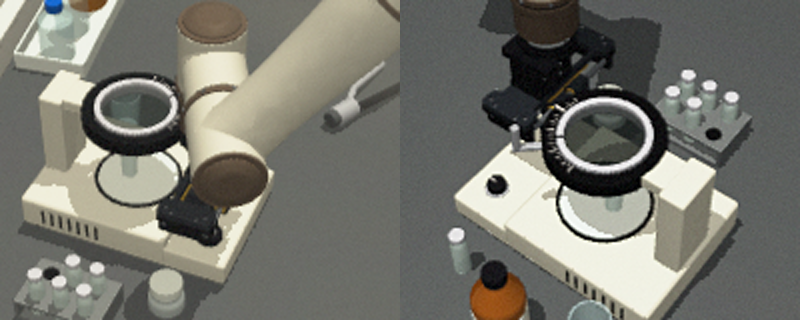

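The triangulated button top is at about 62 mm. The 3 → 4.8 → 17.7 N progression fits the spring reaching its bottom, and the moments place the contact straight below the wrist, at the fingertips. So the button is fully down, and I release it straight up.

play_rows(
  targets=[
    [[1, 0, 0, 0.01, 0], [1, 0, 0, 0.04, 0], [1, 0, 0, 0.08, 0], [1, 0, 0, 0.12, 0], [1, 0, 0, 0.16, 0]],
  ],
)

```text
time_s: 6.08
tcp_pos: [0.4955, 0.0045, 0.2376]
ee_rot: [[-0.992, 0.127, 0.002], [0.127, 0.992, 0.0], [-0.002, 0.001, -1.0]]
wrist_force: [1.3, 0.4, -0.1]
gripper_width: 0.002
```

play_rows(
  targets=[
    [[1, 0, -0.02, 0.03, 0], [1, 0, -0.06, 0.04, 0], [1, 0, -0.1, 0.04, 0], [1, 0, -0.14, 0.04, 0], [1, 0, -0.17, 0.04, 0]],
  ],
)

```text
time_s: 6.5
tcp_pos: [0.4955, -0.1679, 0.2764]
ee_rot: [[-0.992, 0.128, 0.003], [0.128, 0.992, -0.0], [-0.003, 0.0, -1.0]]
wrist_force: [0.1, 0.3, 0.3]
gripper_width: 0.006
```

play_rows(
  targets=[
    [[1, 0.03, 0.003, 0, 0.12], [1, 0.059, 0.006, 0, 0.24], [1, 0.059, 0.006, 0, 0.36], [1, 0.059, 0.006, 0, 0.48], [1, 0.059, 0.006, 0, 0.6]],
  ],
)

```text
time_s: 6.92
tcp_pos: [0.5551, -0.1597, 0.275]
ee_rot: [[-0.888, -0.46, 0.001], [-0.46, 0.888, -0.0], [-0.001, -0.0, -1.0]]
wrist_force: [0.2, -0.2, -0.6]
gripper_width: 0.004
```

play_rows(
  targets=[
    [[1, 0, 0, 0, 0.12], [1, 0, 0, -0.02, 0.145], [1, 0, 0, -0.045, 0.145], [1, 0, 0, -0.056, 0.145], [1, 0, 0, -0.056, 0.145]],
  ],
)

```text
time_s: 7.33
tcp_pos: [0.5529, -0.1593, 0.2164]
ee_rot: [[-0.816, -0.578, -0.005], [-0.579, 0.816, 0.001], [0.004, 0.004, -1.0]]
wrist_force: [-0.2, -0.2, -0.9]
gripper_width: 0.002
```

```bash
python3 - <<'E'
from h import *
A=capture("scene")[215:315,255:355]
A=cv2.resize(A,(600,600),interpolation=2)
cv2.imwrite("pics/c3.png",A)
C=np.array([.6213,-.071]);h=.0205
for th in np.r_[.745:-.01:-.1,0.045,0]:
    f=np.radians(172.5)+th;p=C+.105*np.array([np.cos(f),np.sin(f)])-h*np.array([np.sin(f),-np.cos(f)]);print(round(th,3),p.round(4))
s=sense();print(s["tcp_pos"],s["joints"],s["wrist_force"])
E
```

```text
0.745 [ 0.5473 -0.1483]
0.645 [ 0.54   -0.1405]
0.545 [ 0.5334 -0.132 ]
0.445 [ 0.5278 -0.1229]
0.345 [ 0.5231 -0.1133]
0.245 [ 0.5193 -0.1033]
0.145 [ 0.5166 -0.093 ]
0.045 [ 0.5149 -0.0824]
0.045 [ 0.5149 -0.0824]
0.0 [ 0.5145 -0.0776]
[ 0.55400028 -0.15958741  0.21842562] [ 2.67359291e-02  1.83018243e+01 -8.32829117e+00  1.01559312e-02
 -6.34754448e+01 -5.46507347e+01] [ 0.77530075 -0.09108681  1.50181476]
```

View pics/c3.png

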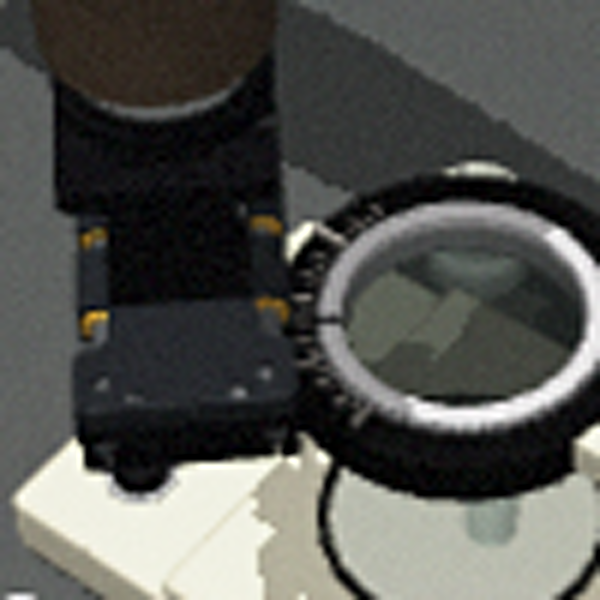

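play_rows(
  targets=[
    [[1, -0.004, 0.006, 0.0015, 0], [1, -0.0072, 0.0112, 0.0015, 0], [1, -0.011, 0.015, 0.0015, -0.05], [1, -0.0145, 0.019, 0.0015, -0.1], [1, -0.018, 0.0232, 0.0015, -0.15]],
  ],
)

```text
time_s: 7.8
tcp_pos: [0.5369, -0.1358, 0.2227]
ee_rot: [[-0.893, -0.449, 0.004], [-0.449, 0.893, -0.0], [-0.003, -0.002, -1.0]]
wrist_force: [0.4, 0.0, -1.0]
gripper_width: 0.008
```

play_rows(
  targets=[
    [[1, -0.0034, 0.0044, 0, -0.05], [1, -0.0063, 0.0088, 0, -0.1], [1, -0.0092, 0.0134, 0, -0.15], [1, -0.0117, 0.0181, 0, -0.2], [1, -0.014, 0.0229, 0, -0.25]],
  ],
)

```text
time_s: 8.22
tcp_pos: [0.523, -0.1128, 0.2228]
ee_rot: [[-0.977, -0.214, 0.004], [-0.214, 0.977, -0.0], [-0.004, -0.001, -1.0]]
wrist_force: [0.5, -0.8, -0.2]
gripper_width: 0.003
```

play_rows(
  targets=[
    [[1, -0.002, 0.005, 0, -0.05], [1, -0.0038, 0.01, 0, -0.1], [1, -0.0053, 0.0151, 0, -0.15], [1, -0.0065, 0.0203, 0, -0.2], [1, -0.0074, 0.025, 0, -0.245]],
  ],
)

```text
time_s: 8.63
tcp_pos: [0.5155, -0.0877, 0.2228]
ee_rot: [[-1.0, 0.029, 0.004], [0.029, 1.0, -0.0], [-0.004, -0.0, -1.0]]
wrist_force: [0.5, -1.4, -1.4]
gripper_width: 0.007
```

```bash
python3 - <<'E'
from h import *
A=capture("scene")[215:295,255:355];B=capture("side")[165:245,270:370]
cv2.imwrite("pics/c4.png",np.hstack([cv2.resize(x,(400,320),interpolation=2) for x in(A,B)]))
s=sense();print(s["tcp_pos"],s["wrist_force"])
E
```

```text
[ 0.51526299 -0.08745786  0.22258214] [ 0.49316957 -0.65736605 -0.43286842]
```

View pics/c4.png

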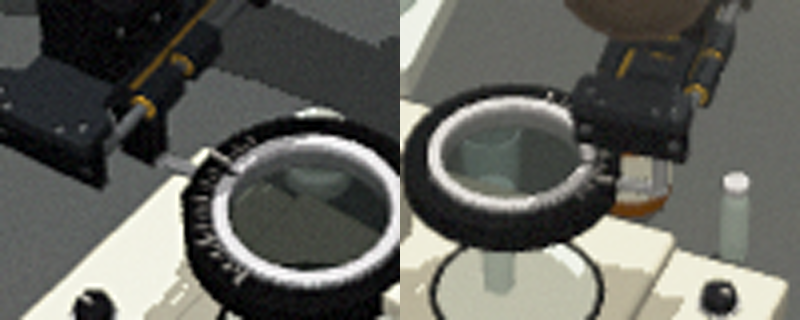

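The lever has moved with the finger and its stem is now close to the zero mark. I'll back off, rise and measure it with the wrist camera.

play_rows(
  targets=[
    [[1, 0, -0.015, 0, 0], [1, 0, -0.015, 0.035, 0], [1, 0, -0.015, 0.07, 0], [1, 0.02, -0.01, 0.11, 0], [1, 0.05, 0, 0.14, 0]],
  ],
)

```text
time_s: 9.15
tcp_pos: [0.5606, -0.0902, 0.363]
ee_rot: [[-1.0, 0.027, 0.006], [0.027, 1.0, -0.0], [-0.006, -0.0, -1.0]]
wrist_force: [1.4, -1.1, 0.2]
gripper_width: 0.005
```

play_rows(
  targets=[
    [[1, 0.03, 0.005, 0.02, 0], [1, 0.06, 0.01, 0.03, 0], [1, 0.1, 0.015, 0.03, 0], [1, 0.1, 0.015, 0.03, 0], [1, 0.1, 0.015, 0.03, 0]],
  ],
)

```text
time_s: 9.57
tcp_pos: [0.6631, -0.0736, 0.3843]
ee_rot: [[-1.0, 0.026, -0.004], [0.026, 1.0, 0.0], [0.004, 0.0, -1.0]]
wrist_force: [-0.7, 0.3, 0.5]
gripper_width: 0.009
```

```bash
cat > m.py <<'E'
from h import *
import sys
n=sys.argv[1]
c=get_calibration("wrist");im=capture("wrist");cv2.imwrite(f"pics/{n}.png",im)
g=im.max(axis=2);C=np.array([.6213,-.0711])
ip=lambda th,r,z:proj(c,[C[0]+r*np.cos(np.radians(172.5)+th),C[1]+r*np.sin(np.radians(172.5)+th),z])
print("expected pin th=0,.1,.2",ip(0,.105,.222).round(1),ip(.1,.105,.222).round(1),ip(.2,.105,.222).round(1),"zero mark",ip(0,.076,.195).round(1),"axis",proj(c,[*C,.198]).round(1))
p=ip(.05,.09,.2).astype(int);x0,y0=p-[65,50];x0=max(x0,0);y0=max(y0,0);a=im[y0:y0+100,x0:x0+130]
print("crop",x0,y0);cv2.imwrite(f"pics/{n}c.png",cv2.resize(a,None,fx=5,fy=5,interpolation=2))
s=sense();print(s["tcp_pos"],s["time_s"])
import pickle;pickle.dump(c,open(n+".pkl","wb"))
E
python3 m.py w2
```

```text
expected pin th=0,.1,.2 [337.7  57.9] [325.   57.1] [312.3  57.8] zero mark [332.8 100.1] axis [324.2 183. ]
crop 264 32
[ 0.66195187 -0.07416089  0.38619395] 9.6167
```

View pics/w2c.png

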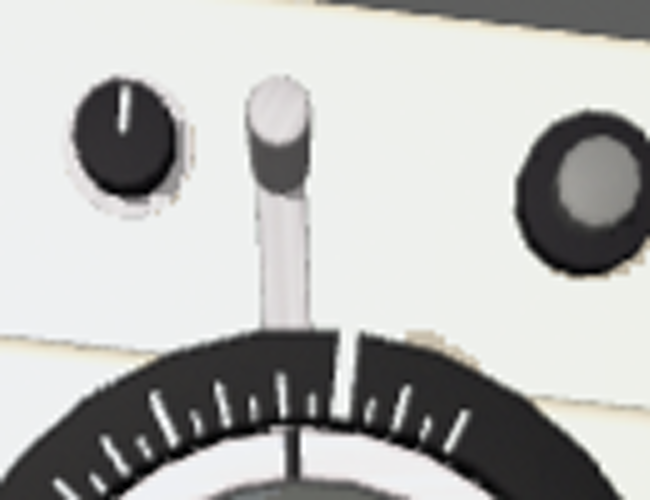

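The lever reads about 9.5° (just short of the 10° mark). Pin top at (319.8,53.6), zero mark end at (333.6,98.5), button up with its disc at (383.5,68).

```bash
python3 - <<'E'
from h import *
import pickle
c=pickle.load(open("w2.pkl","rb"));C=np.array([.6213,-.0711])
A=lambda u,v,z:(lambda f:(np.degrees(np.arctan2(f[1],f[0]))%360,np.hypot(*f),f+C))(onz(c,u,v,z)[:2]-C)
print("pin",A(319.8,53.6,.222));print("mark out/in",A(333.6,98.5,.195),A(332.6,115.4,.195));print("line",A(264+292/5,32+450/5,.198));print("pinbase",A(264+285/5,32+300/5,.187))
P=A(319.8,53.6,.222)[2];t=np.array([.13,.99]);print("gap along t from last TCP",(P-[.5153,-.0875])@t)
E
```

```text
pin (np.float64(180.51036439551774), np.float64(0.10768395972715167), array([ 0.51362031, -0.07205919]))
mark out/in (np.float64(172.07217112543285), np.float64(0.07748760413355868), array([ 0.54455298, -0.06041247])) (np.float64(171.3176095200811), np.float64(0.06280246325211412), array([ 0.55921723, -0.06161953]))
line (np.float64(180.22376848938444), np.float64(0.0562741778606096), array([ 0.56502625, -0.07131978]))
pinbase (np.float64(180.5411129345612), np.float64(0.08386139776151), array([ 0.53744234, -0.07189199]))
gap along t from last TCP 0.01506804606662579
```

play_rows(
  targets=[
    [[1, -0.035, -0.01, 0, -0.05], [1, -0.07, -0.02, -0.01, -0.1], [1, -0.105, -0.03, -0.03, -0.1], [1, -0.135, -0.036, -0.05, -0.1], [1, -0.147, -0.036, -0.08, -0.1]],
  ],
)

```text
time_s: 10.03
tcp_pos: [0.5107, -0.1119, 0.3117]
ee_rot: [[-0.992, 0.127, 0.009], [0.127, 0.992, -0.0], [-0.009, 0.001, -1.0]]
wrist_force: [0.3, 0.2, -0.4]
gripper_width: 0.001
```

play_rows(
  targets=[
    [[1, 0, 0, -0.035, 0], [1, 0, 0, -0.065, 0], [1, 0, 0, -0.083, 0], [1, 0, 0, -0.083, 0], [1, 0, 0, -0.083, 0]],
  ],
)

```text
time_s: 10.45
tcp_pos: [0.5138, -0.1108, 0.2259]
ee_rot: [[-0.992, 0.126, 0.001], [0.126, 0.992, -0.001], [-0.002, -0.001, -1.0]]
wrist_force: [0.4, -0.1, 0.8]
gripper_width: 0.003
```

play_rows(
  targets=[
    [[1, 0, 0.006, -0.004, 0], [1, 0, 0.012, -0.004, 0], [1, 0, 0.018, -0.004, 0], [1, 0, 0.022, -0.004, 0], [1, 0, 0.026, -0.004, 0]],
  ],
)

```text
time_s: 10.87
tcp_pos: [0.5148, -0.0838, 0.2213]
ee_rot: [[-0.992, 0.126, 0.001], [0.126, 0.992, -0.0], [-0.001, -0.0, -1.0]]
wrist_force: [0.2, -0.5, 1.0]
gripper_width: 0.006
```

play_rows(
  targets=[
    [[1, 0, 0.003, 0, 0], [1, 0, 0.006, 0, 0], [1, 0, 0.009, 0, 0], [1, 0, 0.011, 0, 0], [1, 0, 0.0125, 0, 0]],
  ],
)

```text
time_s: 11.28
tcp_pos: [0.5147, -0.0717, 0.2204]
ee_rot: [[-0.992, 0.127, 0.0], [0.127, 0.992, -0.0], [-0.0, -0.0, -1.0]]
wrist_force: [0.5, -1.0, 0.8]
gripper_width: 0.008
```

play_rows(
  targets=[
    [[1, 0, 0.001, 0, 0], [1, 0, 0.001, 0, 0], [1, 0, 0.001, 0, 0]],
  ],
)

```text
time_s: 11.53
tcp_pos: [0.5144, -0.0708, 0.2203]
ee_rot: [[-0.992, 0.127, -0.0], [0.127, 0.992, 0.0], [0.0, 0.0, -1.0]]
wrist_force: [0.1, -0.2, -0.3]
gripper_width: 0.006
```

Reached −0.0708. I back off, rise and look again.

play_rows(
  targets=[
    [[1, 0, -0.015, 0, 0], [1, 0, -0.015, 0.035, 0], [1, 0, -0.015, 0.07, 0], [1, 0.02, -0.015, 0.11, 0], [1, 0.05, -0.01, 0.14, 0]],
  ],
)

```text
time_s: 11.95
tcp_pos: [0.5608, -0.0821, 0.3618]
ee_rot: [[-0.992, 0.128, 0.003], [0.128, 0.992, 0.0], [-0.003, 0.001, -1.0]]
wrist_force: [2.1, 0.3, 0.8]
gripper_width: 0.007
```

play_rows(
  targets=[
    [[1, 0.03, -0.005, 0.02, 0], [1, 0.06, -0.005, 0.03, 0], [1, 0.1, -0.005, 0.03, 0], [1, 0.1, -0.005, 0.03, 0], [1, 0.1, -0.005, 0.03, 0]],
  ],
)

```text
time_s: 12.37
tcp_pos: [0.6635, -0.0859, 0.3829]
ee_rot: [[-0.992, 0.127, -0.007], [0.127, 0.992, 0.001], [0.007, -0.0, -1.0]]
wrist_force: [0.0, -0.7, -1.2]
gripper_width: 0.003
```

```bash
python3 m.py w3
```

```text
expected pin th=0,.1,.2 [334.5  54.9] [321.7  55.6] [309.1  57.6] zero mark [333.1  97.9] axis [332.4 181.7]
crop 263 30
[ 0.66226397 -0.08618399  0.38508206] 12.4167
```

View pics/w3c.png

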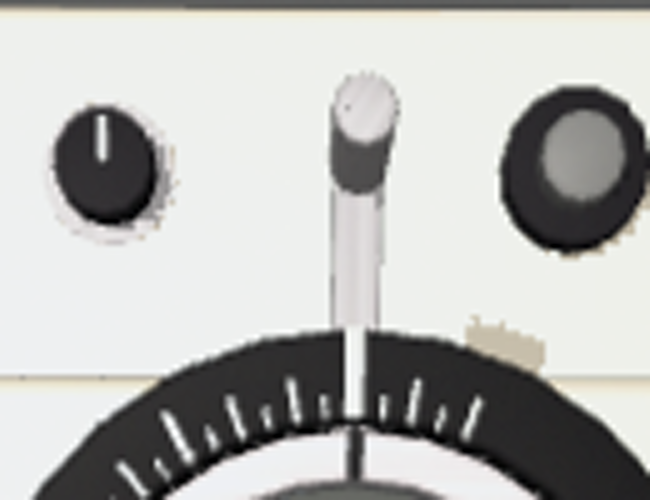

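The stem (centre 356), zero mark (355) and black line (355) coincide in the crop. The button is up and the hand is clear, so I hand in.

```bash
python3 -c "
from station import *
print(finish_job())"
```

```text
the job is handed in; nothing more can be done
None
```

The lamp button was pressed and released, the analyser lever was pushed to the zero mark, and the job is handed in at about 12.4 s. The hand-in gives no verdict.

- **Button:** I pressed it straight down with closed fingertips. Force went from 3 to 4.8 N and then jumped to about 18 N at the stop, under the 30 N limit. Contact came about 8 mm higher than I first assumed. Triangulation (62–63 mm) and the wrist moments agreed it was the button, bottomed out. In the later wrist pictures the button looked the same as before, so it is up.
- **Lever:** I pushed it by its pin in two strokes, with readings of about 1.5 N or less. After the first stroke it stood near 9°. There the scale reading (about 9.1°) and the ray measurement (about 8.3°) differed slightly, so I set the second stroke in between.
- **Last check:** from the wrist camera, stem, black line and zero mark coincide within about one pixel of the 5× crop, so the lever is well within half a scale division. There was no sign of the ring lifting.
- **Not checked:** I took no final picture of the bystanders. The path stayed clear of them and I felt no unexpected contact.

I viewed 10 pictures, as budgeted.

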